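# Turn a sampler tray round in its sleeve

### The arm

A 7-joint arm with a two-finger parallel gripper is mounted at the origin on a cart in front of the work surface, level with it; the furniture and walls round the work are solid. World frame = base frame: x ahead of the robot, y to its left, z up, the work surface at z = 0. Lengths are in mm, angles in rad, forces in N, time in s.
With the tool pointing down it reaches from about 400 to 900 mm from the base axis. Payload 5.6 kg.
Tool frame: the origin (TCP) lies midway between the tips of the shut fingers; the grasp point (between the pads) lies 19 mm behind it; x points along the fingers, y is the direction in which the jaws open and shut, and the axes are right-handed (so a half turn about x gives the same grasp; the last joint's range is limited). The gripper opens to 92 mm and grips with 3 to 60 N. Pads are 20 mm wide; open, the fingers measure 128 mm over their backs; the gripper's body (75 mm by 189 mm) begins 69 mm behind the grasp point.
Start: joints at [1.215, 0.468, -0.012, 1.603, 0.006, 1.071, -0.056], TCP at [199.979, -618.48, 214.592] pointing down, gripper open.
Joint ranges: [-2.53, 2.53], [-0.31, 2.02], [-1.57, 1.55], [0.28, 2.44], [-1.29, 4.43], [0.15, 1.84], [-2.92, 2.92]. Speed limits (rad/s): [2.57, 2.57, 3.14, 3.14, 3.14, 3.14, 3.14].

### API

Orientations are given as a rotation vector (axis times angle).
In Python, from cell import robot, grip, kin, viewer gives the robot as it stands. Calls block until the motion is done:
- robot.movep(position, orientation): joint-space move of the TCP to a pose.
- robot.servo_line(position, feed=150, rotation=None): straight line of the TCP; rotation=None keeps the orientation; feed is the mean speed in mm/s.
- robot.goto_joints(angles): joint-space move.
- grip(opening, newtons=None): opening from 0.0 (shut) to 1.0 (fully open); newtons is the grip in N (None keeps the last); returns when the fingers have stopped.
- robot.hold(seconds).
- kin.ik(position, orientation): joint angles nearest the present ones, or None.
- robot.observe(): the state.
- viewer.read_camera(name): name is "scene" or "top" or "wrist"; returns the picture (480x640x3 uint8, red, green, blue); there is no depth.
- viewer.camera_info(name): a dict with "camera_matrix" (3x3 intrinsics, pixels), "R" (3x3) and "t" (3): a world point X has camera coordinates R X + t. Camera axes: x right, y down, z forward; pixel columns grow to the right and rows downward; lengths in mm; the calibration is good to about 2 mm. A picture is of the moment at which its call begins: read the wrist's pose just before it. camera_info takes no time and is no camera call; for the wrist camera it gives the pose at the moment of the call.
A pose or a line that the arm cannot do raises robot.IKError and nothing moves.
- robot.job_done(): hands the job in, once; it reports no verdict.
Trained networks look in the newest picture that a camera, given by its name, has taken for a name from the list of things; names that differ only in an ending like _2 or _b are one class to them, and where a whole thing is asked for, a point or a joint stands for the part that bears it (a point fixed in the world has none). Each returns a list of dicts, best first, with "confidence" (0 to 1); they miss things now and then, are a little off and sometimes report something else, mostly with a low value. They report only what shows in the picture. A call takes as long as a camera call. They do not tell look-alikes from the thing itself.
- viewer.silhouettes(name, camera): "mask" (480x640 bool, what is visible of it).
- viewer.pinpoint(name, camera): "at" ([x, y, z] in mm, in the coordinates of the camera as it stood for that picture, good to about 4 mm: a listed point, or the origin of a listed thing).
The state is a dict: "t": time; "joints": joint angles; "joint_velocities": joint speeds; "joint_torque": joint torques, N m; "tcp_pos": TCP position; "tcp_rot": TCP orientation; "contact_force": force on the tool from outside, world axes, zero at the start; "wrist_torque": the same for the moment, N m; "grip_width": opening from 0.0 (shut) to 1.0 (fully open).
Only numpy, scipy, OpenCV 4.12 (cv2) and the standard library are available. Lean on these libraries where they do the work, as an engineer would, in place of code of your own. Each camera call takes 0.05 s, during which the arm holds its last target.

### The job

The sampler tray was packed the wrong way round, so the sleeve's window shows its empty compartment. Slide the tray right out of the fixed card sleeve, turn it end for end, and slide it fully home again, ends flush with the sleeve, so that the four coloured tins show under the window. Keep the tray level and upright the whole time, leave the other things on the bench where they are, and let go at the end.

Things in the scene. Friction and masses are not known exactly. Their poses are not given: they have to be found in the camera images.
- sleeve: Brown card tunnel fixed to the bench, open at both ends (y = +-65 mm) along its own y. Origin: its centre, at bench height; z up. Outside 68 (x) x 130 x 40.5 mm; inside 63 wide, 38 high, no floor step. Steel cleats beside it reach x = +-54, y = +-42, 12 mm high. Its -y (window) end points to the robot's right (world -y), turned up to 0.35 rad towards the robot, with free bench before it.
- tray: Loose white open-topped tray, 58 (x) x 130 (y) x 34 (z) mm, 0.11 to 0.23 kg, corners chamfered 5 mm, walls and floor 3 mm. Origin: centre of its underside; z up. Tins in its +y half, -y half empty. Starts inside the sleeve, axes along the sleeve's, within 4 mm of flush, tins at the notch end. When out it can be gripped across its 58 mm width from above.
- tins (a point): Point amid the four fixed tins (copper, green, yellow, red; tops 31.5 mm above the tray's underside), at the tray's rim height: x = 0, y = +33, z = 34 mm of the tray.
- empty (a point): Centre of the empty compartment at rim height: x = 0, y = -33, z = 34 mm of the tray. The compartment is 52 mm wide, from y = -62 to +0.5 mm, 31 mm deep: shut fingers fit in and can hook the tray's end wall (3 mm thick, outer face y = -65 mm) from inside.
- window (a point): Centre of the sleeve's window: x = 0, y = -33, z = 40.5 mm of the sleeve. 46 x 46 mm, glazed with solid clear film, in the 2.5 mm thick roof.
- notch (a point): Middle of the thumb notch at the sleeve's +y end: x = 0, y = +41, z = 40.5 mm of the sleeve. It is 44 mm wide, cut through the roof from y = +17 mm to the end (+65), open above and endwise, so that shut fingers lowered beyond that end can push the tray some 40 mm out at the window end. The side walls are whole.
- impulse_sealer: Furniture to keep clear of: teal bag sealer, 380 x 83 mm, left of and nearer than the sleeve; origin: centre of its underside. Its body is 81 mm high, its raised arm ends in a black handle about 120 mm to the right (world -y) of the origin, up to 275 mm above the bench. The tall black grinder at the far left (front at about x = 0.39 m, y = 0.5 to 0.67 m) is also solid.
- sticker_box: Bystander: small white box, 73 x 108 x 52 mm, at the back of the bench. Origin: centre of its underside.
- tape_clear: Bystander: roll of clear tape lying flat, 94 mm across, 48 mm high, at the back of the bench. Origin: centre of its underside.
- wipe_bottle: Bystander: small white bottle with a blue cap, 50 mm across, 96 mm high, at the back of the bench. Origin: centre of its underside.
Mind the look-alikes: they are no part of the job. Leave any pink look-alike of the tray alone.

How it is judged (in metres and radians):
On the way:
1. the tray is wholly out of the sleeve (its centre more than 130 mm from the sleeve's centre) (horizontal distance between tray and sleeve above 0.13 m), for 0.1 s.
At the end, for the whole second after the job is handed in: The tray is back in the sleeve the other way round, upright and at rest, its ends flush with the sleeve's ends within 6 mm, its tins under the window (within 12 mm of its centre) (y of tray in the frame of sleeve between -0.006 and 0.006 m and x of tray in the frame of sleeve between -0.006 and 0.006 m and y of tins in the frame of sleeve below -0.024 m and height (world z) of tray below 0.004 m and angle between tray's own z axis and vertical below 0.08 rad and horizontal distance between tins and window below 0.012 m and linear speed of tray below 0.01 m/s); the robot touches nothing.
It fails at once if the tray is tipped by more than 0.5 rad (angle between tray's own z axis and vertical above 0.5 rad).
It fails at once if a bystander is moved by more than 30 mm (distance of any of sticker_box, tape_clear, wipe_bottle from where it was at the start of the episode above 0.03 m).
It also fails if it takes over 72 s, if anything falls off the work surface, if the arm or the gripper's body presses on something with over 40 N, if the wrist force passes 120 N, or if a joint passes its speed limit or range.

## Working session

There is one attempt and no reset: what is moved stays moved. The work goes in short steps, each a Python script; the robot and the scene stay as the last script left them, time stands still between calls to the robot, and variables do not carry over. Pictures are saved under pics/ and viewed, and the job is handed in when it is done.

```bash
ls; mkdir -p pics; python3 - <<'E'
from cell import robot, grip, kin, viewer
import cv2, numpy as np
o=robot.observe(); print(o)
for n in ["scene","top","wrist"]:
    im=viewer.read_camera(n); cv2.imwrite(f"pics/a_{n}.png",im[:,:,::-1])
    ci=viewer.camera_info(n); R=np.array(ci["R"]);t=np.array(ci["t"])
    print(n,ci)
    for k in ["sleeve","window","notch","tray","tins","empty","impulse_sealer","sticker_box","tape_clear","wipe_bottle"]:
        if n=="wrist": continue
        for d in viewer.pinpoint(k,n)[:3]:
            print(k,round(d["confidence"],2),np.round(R.T@(np.array(d["at"])-t),1))
E
```

```text
pics
{'t': 0.0, 'joints': array([ 1.21503662,  0.46836889, -0.01160431,  1.6035871 ,  0.00601457,
        1.07137705, -0.05628746]), 'joint_velocities': array([-0.00114688, -0.00098053, -0.00050711, -0.00057532, -0.00047288,
        0.00107668, -0.00134338]), 'joint_torque': array([ 3.11859403e-04, -5.20572066e+01, -1.20299528e-02, -2.43750465e+01,
       -5.65244991e-02,  1.72320963e-02,  1.37164184e-04]), 'tcp_pos': array([ 199.75494864, -617.95840202,  213.66083616]), 'tcp_rot': array([ 2.05297299,  0.32543072, -2.05379563]), 'contact_force': array([-0.81821745, -0.5369693 ,  0.51075739]), 'wrist_torque': array([0.01188248, 0.02103369, 0.00604282]), 'grip_width': 0.9995430198470602}
scene {'camera_matrix': array([[596.8033744 ,   0.        , 316.21474189],
       [  0.        , 596.8033744 , 232.42911769],
       [  0.        ,   0.        ,   1.        ]]), 'R': array([[-0.74893444, -0.66262017, -0.00563138],
       [-0.38289825,  0.43968008, -0.81244714],
       [ 0.54081987, -0.6063134 , -0.58300766]]), 't': array([451.2109716 , 302.75054481, 885.80283051])}
sleeve 0.73 [601.3 
[... 1121 characters left out ...]
s 0.86 [ 728.4 -267.1   33.2]
tins 0.64 [604.2 -52.8  31. ]
empty 0.91 [ 776.1 -320.2   36.4]
sticker_box 0.6 [760.   74.9   2.2]
sticker_box 0.45 [593.1 -82.4   1.2]
tape_clear 0.71 [756.2 212.1  -3.6]
tape_clear 0.52 [603.6 -46.3  40.4]
wipe_bottle 0.56 [761.1 -84.3  -2.5]
wrist {'camera_matrix': array([[387.92255891,   0.        , 316.45055731],
       [  0.        , 387.92255891, 240.8600118 ],
       [  0.        ,   0.        ,   1.        ]]), 'R': array([[ 3.08074344e-01, -9.51362186e-01, -4.36246935e-04],
       [-9.12981653e-01, -2.95774659e-01,  2.81037101e-01],
       [-2.67497101e-01, -8.61820351e-02, -9.59696805e-01]]), 't': array([-650.85853552,  -33.31272433,  391.60858079])}
```

View pics/a_top.png

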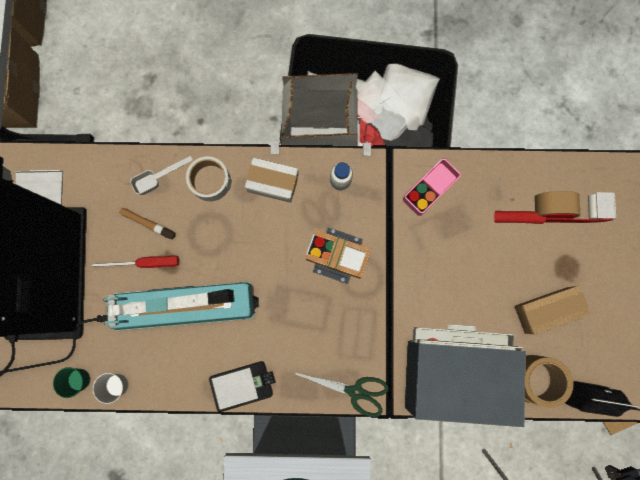

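View pics/a_scene.png

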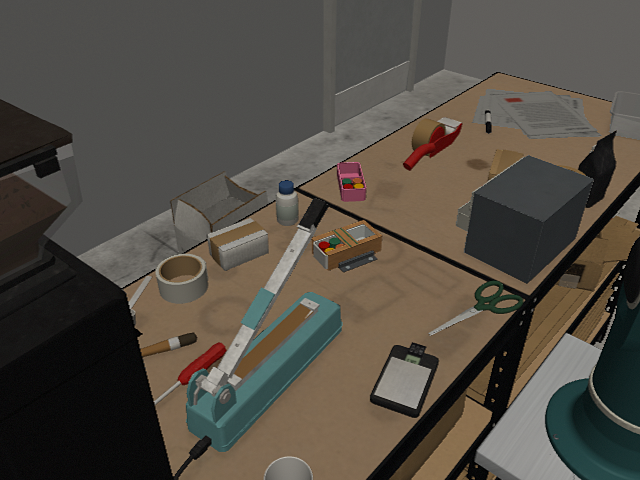

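Pink tray at top (432,187) is the look-alike; the sleeve is at top (338,255) with tins showing in the notch (320,247). The sealer handle tip is at scene (318,205) and top (233,297). Next I compute the handle position and take a close wrist view.

```bash
cat > h.py <<'E'
from cell import robot, grip, kin, viewer
import cv2, numpy as np
from scipy.spatial.transform import Rotation as Rn
def rot(phi):
    # tool x down, tool y horizontal at world angle phi
    x=np.array([0,0,-1.]); y=np.array([np.cos(phi),np.sin(phi),0]); z=np.cross(x,y)
    return Rn.from_matrix(np.c_[x,y,z]).as_rotvec()
def ray(n,u,v,z,ci=None):
    ci=ci or viewer.camera_info(n); R=np.array(ci["R"]);t=np.array(ci["t"]);K=np.array(ci["camera_matrix"])
    c=-R.T@t; d=R.T@np.linalg.inv(K)@np.array([u,v,1.]); return c+d*(z-c[2])/d[2]
def proj(X,ci):
    R=np.array(ci["R"]);t=np.array(ci["t"]);K=np.array(ci["camera_matrix"])
    p=(np.atleast_2d(X)@R.T+t)@K.T; return p[:,:2]/p[:,2:]
def snap(n,name):
    ci=viewer.camera_info(n); im=viewer.read_camera(n); cv2.imwrite(f"pics/{name}.png",im[:,:,::-1]); return ci,im
def st(m=""):
    o=robot.observe(); print(m,"t",round(o["t"],2),"tcp",np.round(o["tcp_pos"],1),"F",np.round(o["contact_force"],1),"g",round(o["grip_width"],3),"j",np.round(o["joints"],2))
E
python3 - <<'E'
from h import *
for z in (180,230,275): print(z, ray("top",233,297,z)[:2], ray("top",210,297,z)[:2], ray("scene",318,205,z)[:2])
o=robot.observe(); M=Rn.from_rotvec(o["tcp_rot"]).as_matrix(); print(np.round(M,2))
ci=viewer.camera_info("wrist"); c=-np.array(ci["R"]).T@ci["t"]; print("cam in tool",M.T@(c-o["tcp_pos"]), "axis",M.T@np.array(ci["R"])[2])
y=-0.3
for ph in (y,y+np.pi):
  for p in ([560,-180,250],[605,-30,60],[575,-140,60],[555,-210,60]):
    q=kin.ik(p,rot(ph)); print(ph,p,None if q is None else np.round(q,2))
E
```

```text
180 [486.19197403 125.19529646] [485.43900166 169.98141591] [570.97793471  29.22597628]
230 [484.42022089 118.08951714] [483.70005898 160.92410002] [520.01646617  86.81450894]
275 [482.82564307 111.69431576] [482.13501057 152.77251572] [474.15114449 138.64418833]
[[-0.    0.31 -0.95]
 [-0.   -0.95 -0.31]
 [-1.    0.    0.  ]]
cam in tool [-170.30431384    0.9840147   -78.39868285] axis [ 9.59716688e-01 -3.52976795e-04  2.80969313e-01]
-0.3 [560, -180, 250] [ 0.62  0.38 -0.47  1.7   0.19  1.11 -0.2 ]
-0.3 [605, -30, 60] [ 0.37  0.65 -0.51  1.79  0.42  0.8  -0.65]
-0.3 [575, -140, 60] [ 0.54  0.63 -0.48  1.83  0.4   0.78 -0.44]
-0.3 [555, -210, 60] [ 0.61  0.61 -0.41  1.83  0.34  0.77 -0.27]
2.8415926535897933 [560, -180, 250] [-0.65  0.67  1.35  1.78 -0.69  1.28 -2.56]
2.8415926535897933 [605, -30, 60] [ 0.82  1.13 -1.34  1.77  1.16  1.28  2.01]
2.8415926535897933 [575, -140, 60] [ 1.02  1.11 -1.34  1.8   1.15  1.26  2.18]
2.8415926535897933 [555, -210, 60] [-0.54  1.08  1.33  1.9  -1.16  1.21 -2.21]
```

```bash
python3 - <<'E'
from h import *
print(ray("top",408,342,150),ray("top",524,345,150),ray("scene",532,156,150),ray("scene",470,190,150))
p=robot.observe()["tcp_pos"]
robot.servo_line([200,-600,330],feed=200)
robot.movep([600,-60,260],rot(-0.3)); st()
ci,im=snap("wrist","w1")
R=np.array(ci["R"]);t=np.array(ci["t"])
np.savez("w1.npz",**{k:np.array(v) for k,v in ci.items()})
for k in ["sleeve","window","notch","tray","tins"]:
    for d in viewer.pinpoint(k,"wrist")[:2]: print(k,round(d["confidence"],2),np.round(R.T@(np.array(d["at"])-t),1))
E
```

```text
[ 404.77781689 -219.07630528  150.        ] [ 402.88823253 -447.18082832  150.        ] [ 382.70288594 -450.49282963  150.        ] [ 412.68046562 -240.79689501  150.        ]
 t 4.28 tcp [600.  -61.6 260. ] F [ 0.8 -0.3 -0.9] g 1.001 j [ 0.54  0.43 -0.65  1.64  0.28  1.16 -0.49]
sleeve 0.92 [590.5 -83.2   1.7]
window 0.59 [ 581.  -116.1   40.4]
tray 0.62 [589.3 -78.6   1.2]
tray 0.61 [ 7.498e+02 -2.967e+02  6.000e-01]
tins 0.8 [599.3 -49.6  38.3]
```

View pics/w1.png

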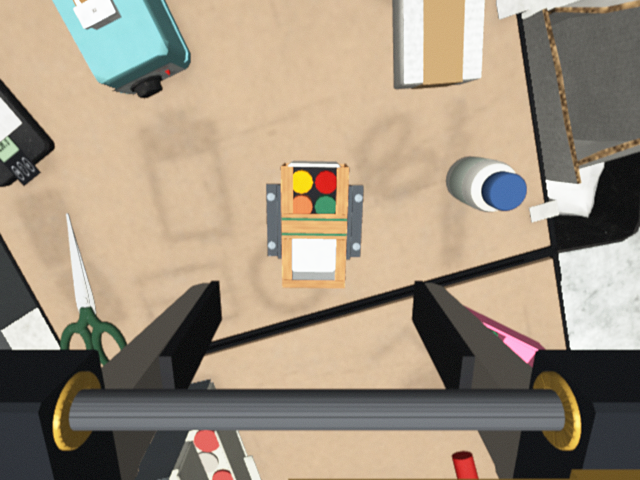

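Wrist view: sleeve at x 280–350, y 163–287, tins in the notch at the top, window near (314,255), bench seam running (210,347)–(550,250) beyond the window end. I zoom in for corner measurement.

```bash
python3 - <<'E'
import cv2,numpy as np
im=cv2.imread("pics/w1.png")[150:300,240:390]
cv2.imwrite("pics/w1z.png",cv2.resize(im,(600,600),interpolation=cv2.INTER_CUBIC))
E
```

```text
(no output)
```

View pics/w1z.png

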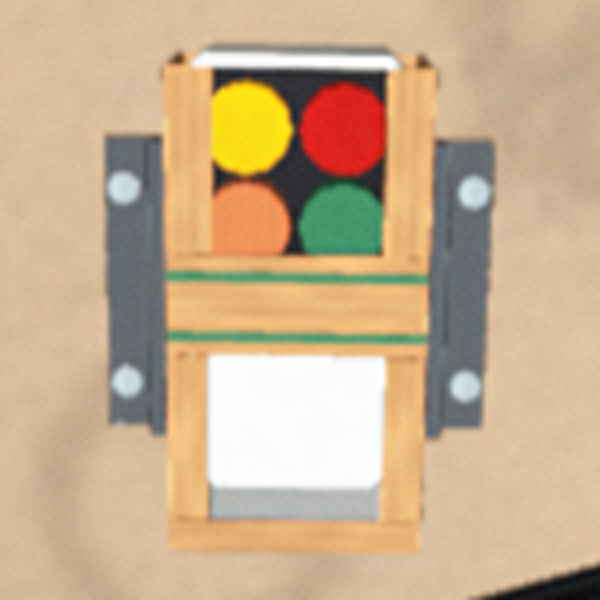

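```bash
python3 - <<'E'
from h import *
from scipy.optimize import least_squares
ci=dict(np.load("w1.npz"))
z=np.array([[164,67],[438,67],[169,551],[420,551],[213,255],[385,255],[208,355],[386,355],[211,520],[381,520]],float)
uv=np.array([240,150])+z/4-.375
# image right = world +x-ish = sleeve +x
L=np.array([[-34,65],[34,65],[-34,-65],[34,-65],[-22,17],[22,17],[-23,-10],[23,-10],[-23,-56],[23,-56]],float)
def W(p):
    c,s=np.cos(p[2]),np.sin(p[2]); return np.c_[L@np.array([[c,s],[-s,c]])+p[:2],np.full(len(L),p[3])]
for fz in (1,0):
    f=lambda p:(proj(W(np.r_[p[:3],p[3] if not fz else 40.5]),ci)-uv).ravel()
    r=least_squares(f,[591,-81,-.3,40.5]); print(np.round(r.x,3), np.round(r.fun.reshape(-1,2),1).tolist())
# tray end rim at notch: zoom (200,68)-(395,68) z=34
for q in ((200,66),(395,66),(205,47),(390,47)):
    print(ray("wrist",240+q[0]/4,150+q[1]/4,34 ,ci))
for u,v in ((215,347),(550,252)): print(ray("wrist",u,v,0,ci))
E
```

```text
[ 5.9015e+02 -8.3362e+01 -3.1300e-01  4.0500e+01] [[-0.3, -0.8], [-0.2, -0.1], [0.3, -0.3], [0.3, 0.4], [-0.1, -0.2], [-0.2, 0.2], [0.4, 0.1], [-0.1, 0.6], [-0.1, -0.1], [0.1, 0.3]]
[ 5.90061e+02 -8.36210e+01 -3.13000e-01  3.94780e+01] [[-0.2, -0.6], [-0.3, 0.1], [0.4, -0.4], [0.2, 0.2], [-0.0, -0.2], [-0.3, 0.3], [0.4, 0.1], [-0.2, 0.5], [-0.0, -0.3], [0.0, 0.2]]
[586.02833494 -15.23053279  34.        ]
[632.93138563 -29.83739688  34.        ]
[588.71299555 -11.13701142  34.        ]
[633.06013738 -24.94844565  34.        ]
[ 4.22228240e+02 -2.01972240e+02 -5.68434189e-14]
[ 840.95598132 -200.91987188    0.        ]
```

Sleeve pose fits within 0.6 px: (590.1, -83.4), yaw -0.313. Seam at y≈-201. Push the tray via the notch.

```bash
cat >> h.py <<'E'
S=np.array([590.1,-83.4]); TH=-0.313
def sw(x,y,z):
    c,s=np.cos(TH),np.sin(TH); return np.array([S[0]+c*x-s*y,S[1]+s*x+c*y,z])
def loc(p):
    c,s=np.cos(TH),np.sin(TH); d=np.array(p[:2])-S; return np.array([c*d[0]+s*d[1],-s*d[0]+c*d[1],p[2]])
E
python3 - <<'E'
from h import *
grip(0.0,20)
robot.movep(sw(0,95,120),rot(TH)); 
robot.servo_line(sw(0,95,16),feed=150); st()
for y in (78,65,50,36,32):
    robot.servo_line(sw(0,y,16),feed=50); o=robot.observe(); print(y,np.round(loc(o["tcp_pos"]),1),np.round(o["contact_force"],1))
snap("wrist","w2"); st()
E
```

```text
t 7.45 tcp [620.3   7.   17.1] F [ 0.3 -0.2 -0. ] g 0.007 j [ 0.31  0.74 -0.52  1.77  0.5   0.76 -0.78]
78 [ 0.2 77.4 16.2] [-0.3  1.2  0.8]
65 [ 0.  64.3 15.9] [ 0.2  0.6 -0.3]
50 [ 0.1 49.2 16. ] [ 0.4 -0.1 -0.6]
36 [ 0.1 35.3 15.9] [ 0.4  0.5 -0.1]
32 [ 0.  31.7 15.9] [1.  0.8 0.3]
 t 9.53 tcp [599.8 -53.1  16. ] F [-0.4 -0.8  0.5] g 0.007 j [ 0.42  0.72 -0.52  1.81  0.51  0.74 -0.69]
```

View pics/w2.png

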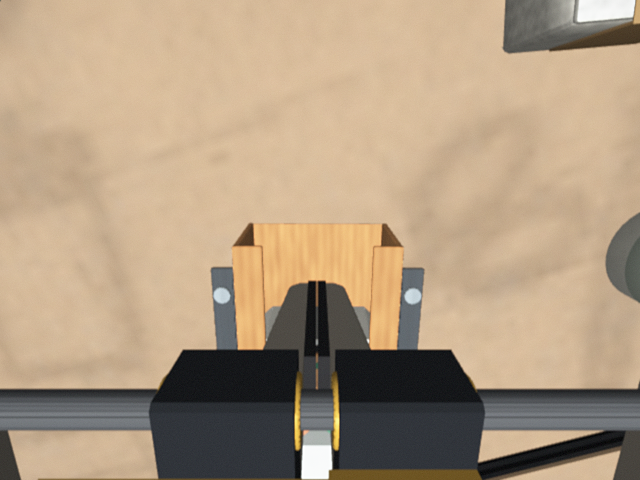

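The wrist view shows the fingers centred in the notch (317,300), with the sleeve floor bare behind them, so the tray has moved. Backing off and checking the window end.

```bash
python3 - <<'E'
from h import *
robot.servo_line(sw(0,34,16),feed=80)
robot.servo_line(sw(0,34,150),feed=250)
robot.movep(sw(0,-20,250),rot(TH)); st()
snap("wrist","w3"); grip(1.0)
E
python3 -c "
import cv2
im=cv2.imread('pics/w3.png'); cv2.imwrite('pics/w3z.png',cv2.resize(im[120:320,220:420],(600,600),interpolation=cv2.INTER_CUBIC))"
```

```text
t 10.99 tcp [ 583.2 -103.   248.7] F [-0.4  0.1 -0.4] g 0.005 j [ 0.63  0.43 -0.67  1.68  0.29  1.14 -0.44]
```

View pics/w3.png

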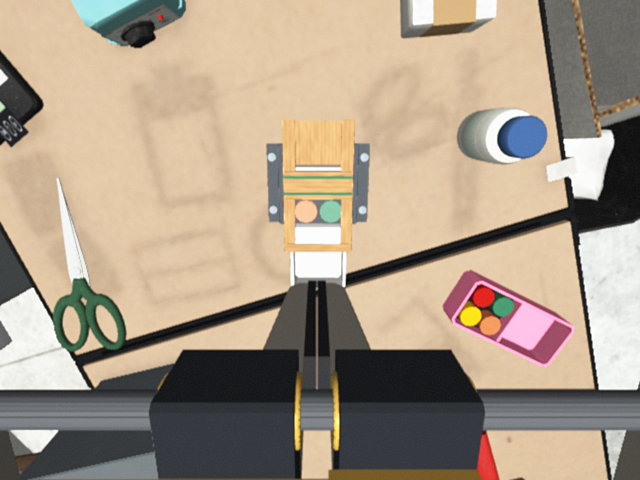

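The white tray sticks out about 42 mm at the window end (290–347, 250–285). Gripping it across its width and drawing it out.

```bash
python3 - <<'E'
from h import *
robot.movep(sw(0,-88,120),rot(TH)); robot.servo_line(sw(0,-88,7),feed=150); st()
grip(0.3,15); st("grip")
for y in (-95,-110,-125,-140,-155):
    robot.servo_line(sw(0,y,7),feed=60); o=robot.observe(); print(y,np.round(loc(o["tcp_pos"]),1),np.round(o["contact_force"],1),round(o["grip_width"],3))
ci,im=snap("wrist","w4"); snap("top","t4")
E
```

```text
t 13.96 tcp [ 564.  -167.     8.1] F [ 0.1  0.4 -0.3] g 1.003 j [ 0.61  0.71 -0.5   1.85  0.51  0.7  -0.5 ]
grip t 14.57 tcp [ 563.1 -167.2    7.2] F [-0.3 -0.3  2.6] g 0.634 j [ 0.61  0.71 -0.5   1.85  0.51  0.7  -0.5 ]
-95 [  0.3 -95.7   7.2] [ 0.4 -0.8  3.9] 0.634
-110 [   0.4 -111.7    7.2] [ 0.  -2.5  3.8] 0.632
-125 [   0.3 -126.3    7.2] [ 0.9 -0.2  4.6] 0.628
-140 [   0.3 -141.9    7.3] [0.  0.2 5.2] 0.633
-155 [   0.2 -157.3    7.2] [0.9 0.7 5.9] 0.633
```

View pics/w4.png

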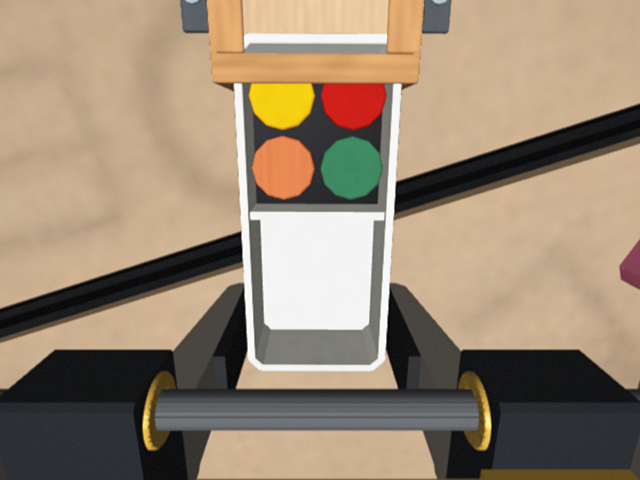

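The tray slides out level and is about 47 mm short of leaving the sleeve (end under the roof at y≈82 px). Regripping at its middle, pulling clear, lifting slightly and checking the j7 turn.

```bash
python3 - <<'E'
from h import *
grip(1.0)
robot.servo_line(sw(0,-157,50),feed=200)
robot.servo_line(sw(0,-107,50),feed=200)
robot.servo_line(sw(0,-107,7),feed=120)
grip(0.3,25); st("grip")
robot.servo_line(sw(0,-107,9),feed=20)
robot.servo_line(sw(0,-145,9),feed=70); st()
robot.servo_line(sw(0,-175,20),feed=70); st()
snap("wrist","w5");snap("scene","s5")
E
```

```text
grip t 19.07 tcp [ 557.4 -185.3    7.4] F [-0.7  0.2  2.7] g 0.627 j [ 0.64  0.72 -0.5   1.85  0.51  0.7  -0.47]
 t 20.02 tcp [ 545.4 -221.3    9. ] F [ 0.4  0.3 -1.9] g 0.629 j [ 0.71  0.71 -0.5   1.85  0.51  0.71 -0.4 ]
 t 20.62 tcp [ 536.1 -250.1   20.1] F [-0.   0.9 -1.2] g 0.631 j [ 0.77  0.7  -0.51  1.84  0.5   0.73 -0.34]
```

View pics/w5.png

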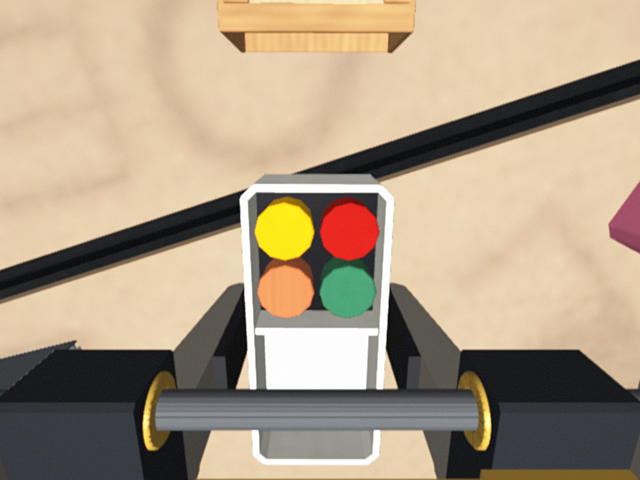

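View pics/s5.png

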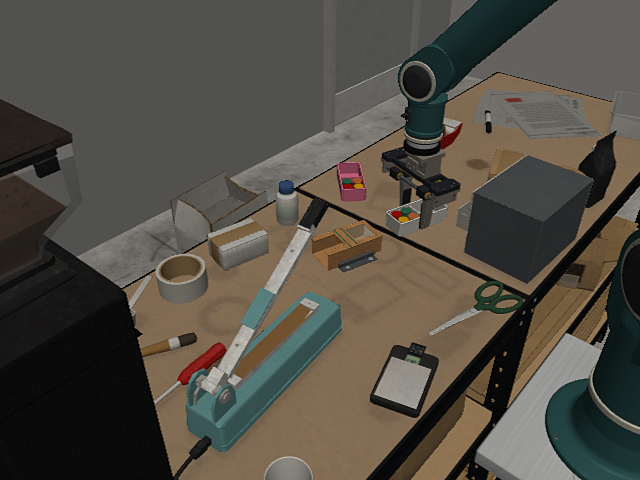

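```bash
python3 - <<'E'
from h import *
ci=dict(np.load("w1.npz"))
for z in (30,60,100): print(z,ray("top",415,330,z)[:2],ray("top",462,326,z)[:2],ray("top",510,333,z)[:2],"scene",ray("scene",458,212,z)[:2],ray("scene",475,200,z)[:2])
im=cv2.imread("pics/s5.png")[140:290,370:560]; im=cv2.resize(im,(760,600),interpolation=cv2.INTER_CUBIC)
im2=cv2.imread("pics/a_top.png")[300:420,390:560]; im2=cv2.resize(im2,(782,552),interpolation=cv2.INTER_CUBIC)
cv2.imwrite("pics/s5z.png",im);cv2.imwrite("pics/tz.png",im2)
E
```

```text
30 [ 426.64113206 -252.93149973] [ 437.00649327 -355.36252409] [ 423.72638715 -459.36151334] scene [ 471.32110116 -325.49392112] [ 467.64048162 -393.97569543]
60 [ 427.07792315 -247.95896482] [ 437.20361503 -348.02156487] [ 424.23057337 -449.61587512] scene [ 451.05287297 -283.51348499] [ 447.52249515 -349.19985508]
100 [ 427.66031126 -241.32891827] [ 437.46644406 -338.23361925] [ 424.90282166 -436.62169081] scene [ 424.02856872 -227.53957015] [ 420.69851318 -289.49873462]
```

View pics/s5z.png

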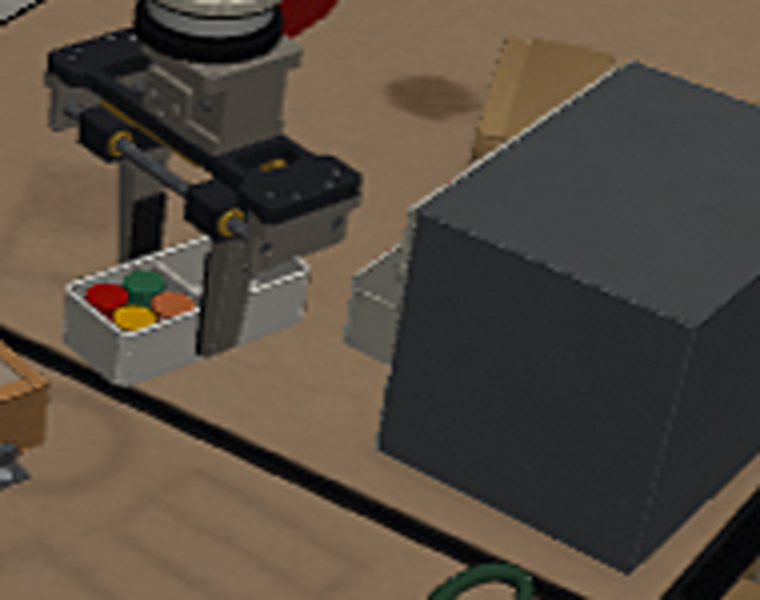

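View pics/tz.png

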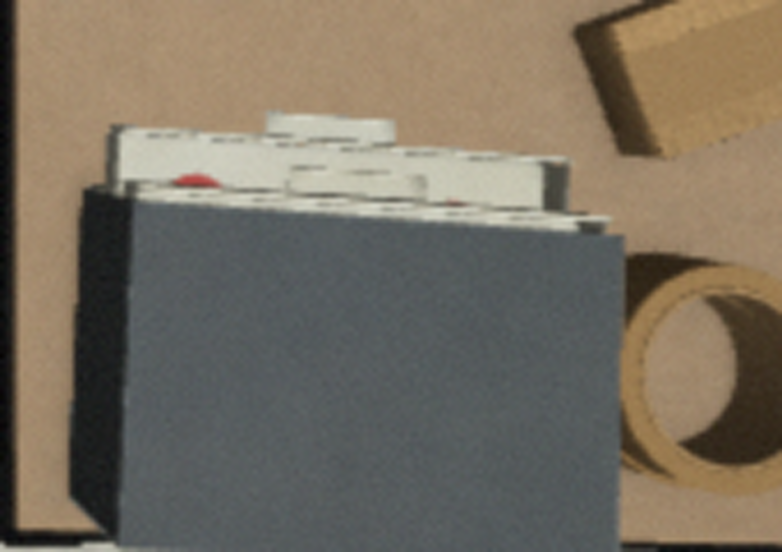

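The nearest solid edge is about x≈435 (low box front), leaving clearance. Moving a little away and turning with joint 7 alone.

```bash
python3 - <<'E'
from h import *
robot.servo_line([565,-245,25],feed=80); st()
q=np.array(robot.observe()["joints"])
for k in (1,2,3):
    q2=q.copy(); q2[6]+=k*np.pi/3; robot.goto_joints(q2)
st()
o=robot.observe(); M=Rn.from_rotvec(o["tcp_rot"]).as_matrix(); print(np.round(M,3), np.arctan2(M[1,1],M[0,1])-np.pi)
for y in (-175,-100,-80):
    q=kin.ik(sw(0,y,8),rot(TH+np.pi)); print(None if q is None else np.round(q,2))
snap("top","t6"); snap("scene","s6")
E
```

```text
t 21.24 tcp [ 565.  -244.6   24.8] F [-0.1 -0.3 -1.5] g 0.627 j [ 0.73  0.73 -0.52  1.78  0.49  0.77 -0.35]
 t 24.19 tcp [ 565.  -244.6   24.8] F [ 0.   0.7 -1.3] g 0.628 j [ 0.73  0.73 -0.52  1.78  0.49  0.77  2.79]
[[-0.001 -0.951  0.309]
 [ 0.     0.309  0.951]
 [-1.     0.001 -0.   ]] -0.31391237928252425
[ 0.76  0.72 -0.5   1.84  0.51  0.71  2.79]
[ 0.63  0.71 -0.5   1.85  0.51  0.7   2.66]
[ 0.6   0.71 -0.5   1.85  0.51  0.7   2.63]
```

View pics/s6.png

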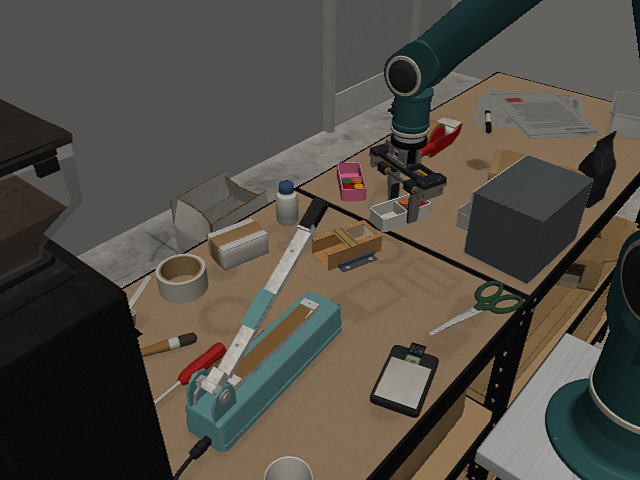

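Turned: the empty half now faces the sleeve (tray at scene 370–430, 195–228). Approaching the mouth.

```bash
python3 - <<'E'
from h import *
R=rot(TH+np.pi)
robot.servo_line(sw(0,-150,22),feed=80,rotation=R)
robot.servo_line(sw(0,-150,8.5),feed=50); st(); print(loc(robot.observe()["tcp_pos"]))
snap("wrist","w7"); snap("top","t7")
im=cv2.imread("pics/t7.png")[200:320,280:440]; cv2.imwrite("pics/t7z.png",cv2.resize(im,(800,600),interpolation=cv2.INTER_CUBIC))
E
```

```text
t 25.21 tcp [ 543.7 -226.     7.9] F [-0.4 -0.2 -2.6] g 0.629 j [ 0.72  0.72 -0.5   1.85  0.51  0.71  2.75]
[  -0.2709914  -149.99912484    7.89115143]
```

View pics/w7.png

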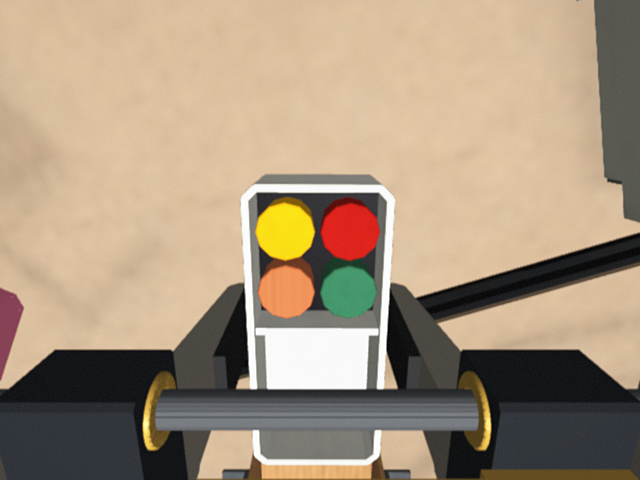

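View pics/t7z.png

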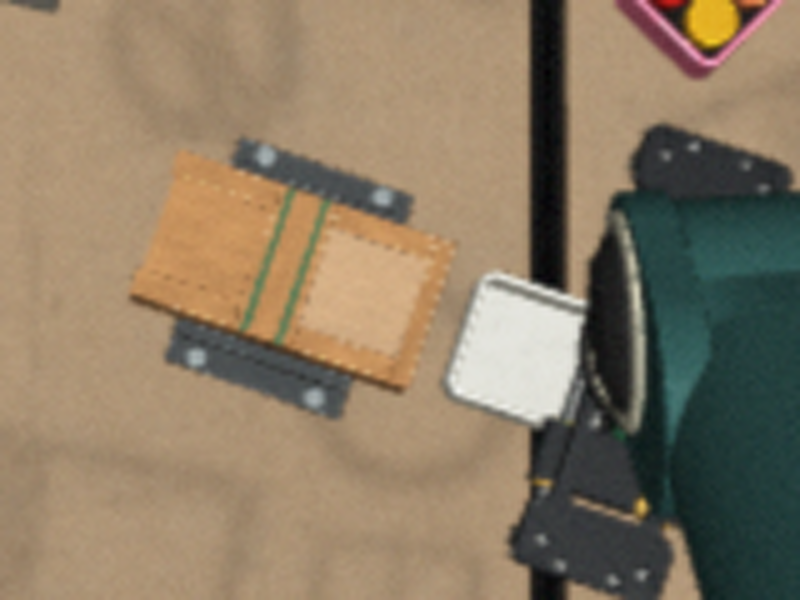

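Tray is lined up with the sleeve mouth in both views. Inserting in steps, watching force.

```bash
python3 - <<'E'
from h import *
ok=True
for y in (-142,-136,-130,-124,-115,-105,-95,-85):
    robot.servo_line(sw(0,y,8.5),feed=40); o=robot.observe(); F=o["contact_force"]; print(y,np.round(loc(o["tcp_pos"]),1),np.round(F,1))
    if np.linalg.norm(F[:2])>10: ok=False; break
snap("wrist","w8"); snap("top","t8")
im=cv2.imread("pics/t8.png")[200:320,280:440]; cv2.imwrite("pics/t8z.png",cv2.resize(im,(800,600),interpolation=cv2.INTER_CUBIC))
E
```

```text
-142 [   0.  -141.3    8.6] [-0.4 -0.7 -0.7]
-136 [   0.  -135.5    8.6] [-0.4  0.7 -2.1]
-130 [  -0.  -129.5    8.5] [-0.2  0.5 -1.3]
-124 [  -0.  -123.5    8.5] [ 0.2 -0.1 -1.3]
-115 [  -0.  -114.5    8.5] [-0.   0.4 -2.3]
-105 [  -0.  -104.5    8.5] [-0.4  0.3 -2.5]
-95 [  0.  -94.6   8.5] [ 0.2  0.3 -1.9]
-85 [  0.  -84.6   8.5] [ 0.1  0.3 -2.3]
```

View pics/t8z.png

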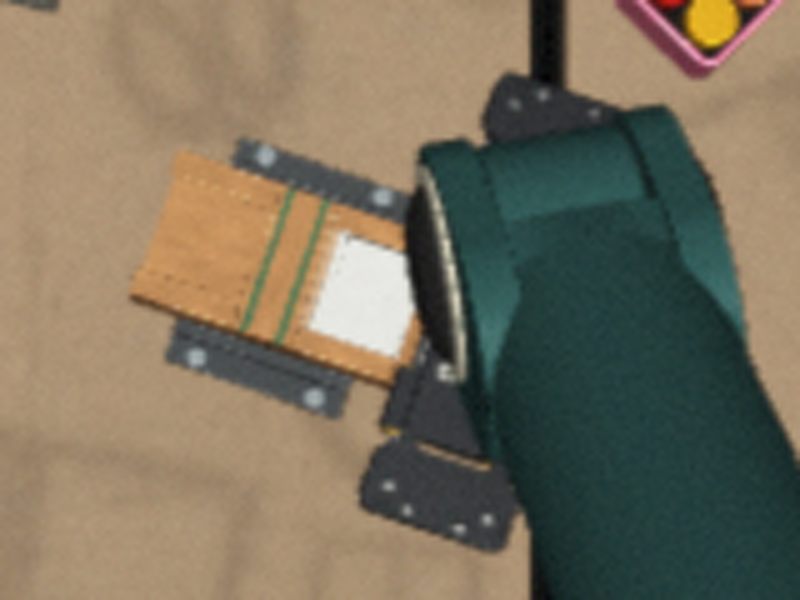

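Empty half is under the window, 50 mm in. Releasing and pushing home with shut fingers on the end face.

```bash
python3 - <<'E'
from h import *
robot.servo_line(sw(0,-84.6,7.4),feed=20)
grip(1.0); st("rel")
robot.servo_line(sw(0,-84.6,55),feed=200)
robot.servo_line(sw(0,-172,55),feed=200)
grip(0.0)
robot.servo_line(sw(0,-172,15),feed=150)
for y in (-155,-140,-120,-100,-85,-79):
    robot.servo_line(sw(0,y,15),feed=50); o=robot.observe(); F=o["contact_force"]; print(y,np.round(loc(o["tcp_pos"]),1),np.round(F,1))
    if np.linalg.norm(F[:2])>12: break
robot.servo_line(sw(0,-100,15),feed=100)
robot.servo_line(sw(0,-105,180),feed=250)
# view from above with camera over sleeve: camera is 78 mm on -y side of tool now
robot.movep(sw(0,-40,230),rot(TH+np.pi)); robot.hold(0.3); st()
ci,im=snap("wrist","w9"); np.savez("w9.npz",**{k:np.array(v) for k,v in ci.items()})
snap("top","t9")
im=cv2.imread("pics/t9.png")[200:320,280:440]; cv2.imwrite("pics/t9z.png",cv2.resize(im,(800,600),interpolation=cv2.INTER_CUBIC))
E
```

```text
rel t 29.14 tcp [ 564.1 -163.9    7.4] F [0.2 0.  1.2] g 1.004 j [ 0.6   0.72 -0.5   1.85  0.51  0.7   2.64]
-155 [   0.2 -154.5   15.3] [-0.3  0.   0.7]
-140 [  -0.  -139.4   15. ] [ 0.1 -0.3  0.1]
-120 [   0.  -119.5   15. ] [ 1.1 -0.2  0.1]
-100 [  0.  -99.5  15. ] [-0.2  0.6 -0.8]
-85 [ -0.  -84.3  15. ] [-0.5  0.  -0.1]
-79 [  0.  -78.5  15. ] [ 0.6  0.4 -0. ]
 t 36.53 tcp [ 577.1 -122.5  228.9] F [ 0.2  0.1 -0.5] g 0.0 j [ 0.66  0.45 -0.67  1.71  0.31  1.1   2.73]
```

View pics/w9.png

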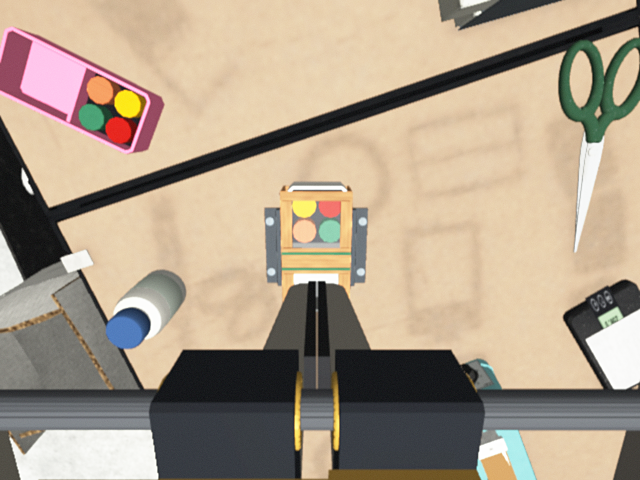

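```bash
python3 - <<'E'
from h import *
im=cv2.imread("pics/w9.png")[170:270,266:366]; cv2.imwrite("pics/w9z.png",cv2.resize(im,(600,600),interpolation=cv2.INTER_CUBIC))
ci=dict(np.load("w9.npz"))
for nm,y,z in (("roof end",-65,40.5),("rim at -65",-65,34),("rim at -70",-70,34)): print(nm,np.round((proj([sw(-20,y,z),sw(20,y,z)],ci)-[266,170]+.375)*6,0))
E
```

```text
roof end [[426. 131.]
 [168. 131.]]
rim at -65 [[424. 124.]
 [170. 125.]]
rim at -70 [[424.  92.]
 [169.  93.]]
```

View pics/w9z.png

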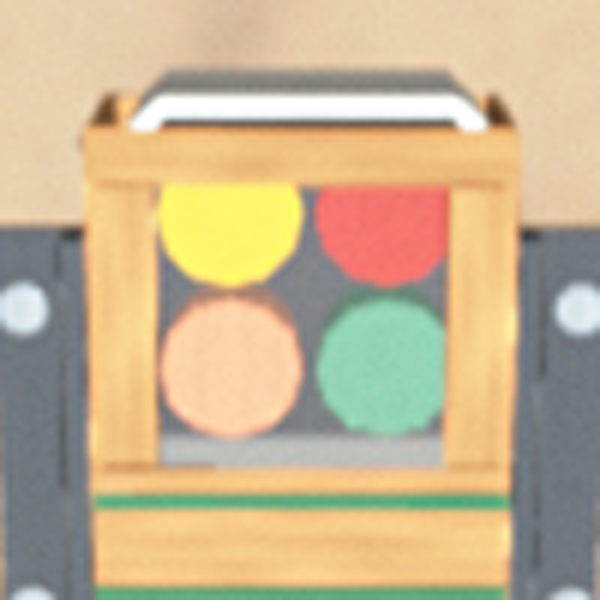

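The tins show under the window, but the tray still protrudes about 4.3 mm (rim at zoom row 92, flush would be ~119). One more push of about 4 mm.

```bash
python3 - <<'E'
from h import *
robot.servo_line(sw(0,-105,180),feed=250)
robot.servo_line(sw(0,-100,15),feed=200)
robot.servo_line(sw(0,-82,15),feed=60)
robot.servo_line(sw(0,-74.4,15),feed=20); robot.hold(0.3); o=robot.observe(); print(loc(o["tcp_pos"]),o["contact_force"])
robot.servo_line(sw(0,-100,15),feed=100)
robot.servo_line(sw(0,-105,180),feed=250)
robot.movep(sw(0,-40,230),rot(TH+np.pi)); robot.hold(0.3); st()
ci,im=snap("wrist","w10"); R=np.array(ci["R"]);t=np.array(ci["t"])
for k in ["tins","window","tray","sleeve"]:
    for d in viewer.pinpoint(k,"wrist")[:2]: print(k,round(d["confidence"],2),np.round(loc(R.T@(np.array(d["at"])-t)),1))
im=cv2.imread("pics/w10.png")[170:270,266:366]; cv2.imwrite("pics/w10z.png",cv2.resize(im,(600,600),interpolation=cv2.INTER_CUBIC))
E
```

```text
[-2.53436056e-02 -7.44172409e+01  1.49996715e+01] [ 0.07750874 -0.65199973 -0.16953175]
 t 41.31 tcp [ 577.1 -122.5  228.9] F [ 0.1 -0.1  0.4] g 0.005 j [ 0.66  0.45 -0.67  1.71  0.31  1.1   2.72]
tins 0.75 [ 184.1 -139.4   30. ]
tray 0.57 [ 215.7 -152.1   -1.7]
sleeve 0.92 [-1.8 -0.7  0.7]
```

View pics/w10z.png

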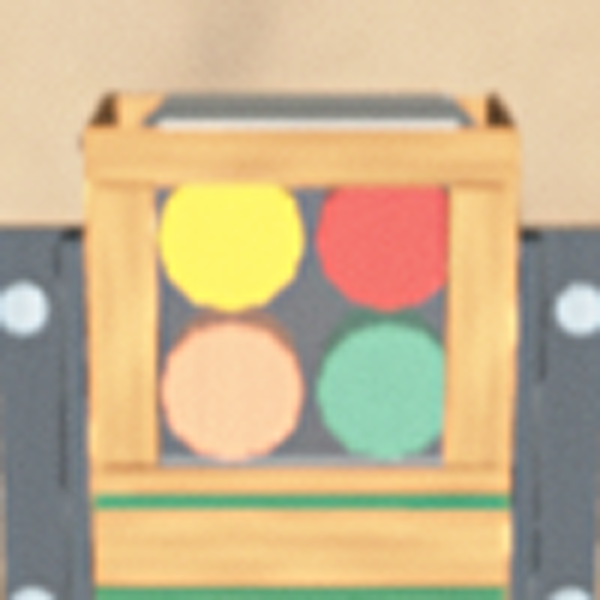

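Flush to about 0.5 mm: the tray's lower edge (row 95) matches the sleeve's bottom corners (row 94). Handing in.

```bash
python3 - <<'E'
from h import *
grip(1.0); snap("scene","s11")
for k in ["sticker_box","tape_clear","wipe_bottle"]:
    ci=viewer.camera_info("scene");R=np.array(ci["R"]);t=np.array(ci["t"])
    for d in viewer.pinpoint(k,"scene")[:1]: print(k,round(d["confidence"],2),np.round(R.T@(np.array(d["at"])-t),1))
st(); robot.job_done()
E
```

```text
sticker_box 0.61 [756.1  67.6   2.8]
tape_clear 0.93 [757.2 214.6   2.4]
wipe_bottle 0.66 [764.2 -85.6  -1.4]
 t 43.13 tcp [ 577.8 -121.5  230. ] F [-0.2  0.4 -0.4] g 1.004 j [ 0.66  0.45 -0.67  1.7   0.31  1.1   2.72]
the job is handed in; nothing more can be done
```

The tray is back in the sleeve the other way round, with all four tins under the window, and I handed the job in at about 43 s.

I pushed it out through the notch, drew it clear by its sides and lifted it slightly. I turned it half a turn with the last joint, slid it back in, and pushed it home with shut fingers.

**Last checks:**
- **Flushness:** after the first push the tray still stuck out about 4 mm, so I pushed once more. The final wrist picture shows its end flush with the sleeve's window end to about 0.5 mm. I did not check the other end separately.
- **Let go:** the gripper ended open, well above the sleeve, with no contact force.
- **Bystanders:** the sticker box, tape and bottle read within about 4 mm of where they started, which is the detector's own accuracy.
- **Disagreement:** in that last picture the detector's "tray" and "tins" results pointed at the pink look-alike and it did not report the window at all. I therefore judged the final position from the picture itself.

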